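# Lid the stone pots on the jeweller's bench

## Robot

A 6-joint arm with a two-finger parallel gripper is mounted at the origin on the work surface. World frame = base frame: x ahead of the robot, y to its left, z up, the work surface at z = 0. Lengths are in m, angles in rad, forces in N, time in s.
With the tool pointing down it reaches from about 0.35 to 1 m from the base axis. Payload 7.1 kg.
Tool frame: the origin (TCP) lies midway between the tips of the shut fingers; the grasp point (between the pads) lies 19 mm behind it; z points along the fingers, y is the direction in which the jaws open and shut (so a half turn about z gives the same grasp; the last joint's range is limited). The gripper opens to 85 mm and grips with 20 to 120 N. Pads are 22 mm wide; open, the fingers measure 114 mm over their backs; the gripper's body (76 mm by 85 mm) begins 54 mm behind the grasp point. The pads swing forward as they close: fully open they stand 13 mm farther back than shut.
Start: joints at [-1.367, 0.423, 1.63, -0, 1.089, -0.019], TCP at [0.138, -0.61, 0.209] pointing down, gripper open.
Joint ranges: [-3, 3], [-0.9, 2.11], [0.09, 2.58], [-1.31, 4.45], [0.11, 2.69], [-2.54, 2.54]. Speed limits (rad/s): [2.39, 2.39, 3.01, 3.14, 3.14, 3.14].

## Interface

Orientations are given as a unit quaternion [w, x, y, z].
In Python, from station import manip gives the robot as it stands. Calls block until the motion is done:
- manip.move_pose(position, orientation): joint-space move of the TCP to a pose.
- manip.move_linear(position, ori=None, vel=0.15): straight line of the TCP; ori=None keeps the orientation; vel is the mean speed in m/s.
- manip.move_j(angles): joint-space move.
- manip.command_gripper(opening, effort=None): finger opening in m; effort is the grip in N (None keeps the last); returns when the fingers have stopped.
- manip.dwell(seconds).
- manip.solve_ik(position, orientation): joint angles nearest the present ones, or None.
- manip.read_state(): the state.
- manip.capture(name): name is "scene" or "top" or "wrist"; returns the picture (420x560x3 uint8, red, green, blue); there is no depth.
- manip.calibration(name): a dict with "intrinsics" (3x3 intrinsics, pixels), "R" (3x3) and "t" (3): a world point X has camera coordinates R X + t; the wrist camera has in their place "T_tool_cam" (4x4, takes a point from camera to tool coordinates, whose origin is the TCP and whose axes are the flange's). Camera axes: x right, y down, z forward; pixel columns grow to the right and rows downward; lengths in m; the calibration is good to about 2 mm. A picture is of the moment at which its call begins: read the wrist's pose just before it. calibration takes no time and is no camera call.
A pose or a line that the arm cannot do raises manip.IKError and nothing moves.
- manip.hand_in(): hands the job in, once; it reports no verdict.
The state is a dict: "clock": time; "joint_positions": joint angles; "joint_vel": joint speeds; "joint_efforts": joint torques, N m; "ee_pos": TCP position; "ee_rot": TCP orientation; "force": force on the tool from outside, world axes, zero at the start; "torque": the same for the moment, N m; "gripper_width": finger opening in m.
Only numpy, scipy, OpenCV 4.12 (cv2) and the standard library are available. Lean on these libraries where they do the work, as an engineer would, in place of code of your own. Each camera call takes 0.05 s, during which the arm holds its last target.

## Task

Close up the four open steel stone pots on the jeweller's blue mat: take each loose lid by its knob and put it on the pot of its own shape and size, square with the pot, so that it sits flat on the rim with its plug inside the mouth. Set the lids down rather than dropping them, leave the pots standing where they are, and do not push away or tip over the orange jar or the brass weight.

Things in the scene. Friction and masses are not known exactly. Their poses are not given: they have to be found in the camera images.
- pot_large: Open large round pot of thin polished steel, 36 mm tall, wall 3 mm, a few loose-looking stones fixed on its floor. It is loose and stands on the mat at any yaw; origin at the centre of its underside, z up. Outside diameter 60 mm, mouth 54 mm. About 300 g. With its own lid seated, the flange lies on the rim, so the lid's origin is 30 mm above the pot's.
- pot_small: Open small round pot of thin polished steel, 36 mm tall, wall 3 mm, a few loose-looking stones fixed on its floor. It is loose and stands on the mat at any yaw; origin at the centre of its underside, z up. Outside diameter 34 mm, mouth 28 mm. About 300 g. With its own lid seated, the flange lies on the rim, so the lid's origin is 30 mm above the pot's.
- pot_square: Open square pot of thin polished steel, 36 mm tall, wall 3 mm, a few loose-looking stones fixed on its floor. It is loose and stands on the mat at any yaw; origin at the centre of its underside, z up. Outside 50 x 50 mm, mouth 44 x 44 mm, sides along its x and y. About 300 g. With its own lid seated, the flange lies on the rim, so the lid's origin is 30 mm above the pot's.
- pot_oblong: Open oblong (rectangular) pot of thin polished steel, 36 mm tall, wall 3 mm, a few loose-looking stones fixed on its floor. It is loose and stands on the mat at any yaw; origin at the centre of its underside, z up. Outside 74 (x) x 40 (y) mm, mouth 68 x 34 mm. About 300 g. With its own lid seated, the flange lies on the rim, so the lid's origin is 30 mm above the pot's.
- lid_large: Steel lid, large round: flange 72 mm across, round plug 42 mm across beneath it, round knob 16 mm across in the middle. Heights above the origin: plug 0 to 6, flange 6 to 10, knob 10 to 30. Origin at the centre of the plug's underside, z up; it lies plug down on the mat at any yaw, knob on top. Between 25 and 130 g.
- lid_small: Steel lid, small round: flange 44 mm across, round plug 16 mm across beneath it, round knob 16 mm across in the middle. Heights above the origin: plug 0 to 6, flange 6 to 10, knob 10 to 30. Origin at the centre of the plug's underside, z up; it lies plug down on the mat at any yaw, knob on top. Between 25 and 130 g.
- lid_square: Steel lid, square: flange 60 x 60 mm, plug 32 x 32 mm beneath it, bar knob in the middle 26 mm long (its x) and 12 mm thick (its y). Heights above the origin: plug 0 to 6, flange 6 to 10, knob 10 to 30. Origin at the centre of the plug's underside, z up; it lies plug down on the mat at any yaw, knob on top. Between 25 and 130 g.
- lid_oblong: Steel lid, oblong: flange 84 (x) x 48 (y) mm, plug 56 x 22 mm beneath it, bar knob in the middle 26 mm long (its x) and 12 mm thick (its y). Heights above the origin: plug 0 to 6, flange 6 to 10, knob 10 to 30. Origin at the centre of the plug's underside, z up; it lies plug down on the mat at any yaw, knob on top. Between 25 and 130 g.
- jar: Bystander: closed round jar, orange with a white cap, 45 mm across, 56 mm tall, light, loose; origin at the centre of its underside. It stands among the pots and lids.
- weight: Bystander: brass balance weight, a 34 mm wide, 26 mm tall cylinder with a small knob, 43 mm tall in all, loose; origin at the centre of its underside. It stands among the pots and lids.
Mind the look-alikes: they are no part of the job. Leave any purple look-alike of the pot_oblong alone.

How it is judged:
By the outcome, as a careful person would: the job done as asked, in the order asked, and still so for the second after the job is handed in, with the robot touching nothing.
It also fails if it takes over 102 s, if anything falls off the work surface, if the arm or the gripper's body presses on something with over 40 N, if the wrist force passes 120 N, or if a joint passes its speed limit or range.

## Working session

There is one attempt and no reset: what is moved stays moved. The work goes in short steps, each a Python script; the robot and the scene stay as the last script left them, time stands still between calls to the robot, and variables do not carry over. Pictures are saved under pics/ and viewed, and the job is handed in when it is done.

```bash
ls; mkdir -p pics
python3 - <<'E'
from station import manip
import cv2
for n in ("scene","top","wrist"):
    im=manip.capture(n); cv2.imwrite(f"pics/{n}0.png",cv2.cvtColor(im,cv2.COLOR_RGB2BGR))
    c=manip.calibration(n); print(n,{k:(v.round(3).tolist() if hasattr(v,'round') else v) for k,v in c.items()})
s=manip.read_state(); print(s)
E
```

```text
pics
scene {'intrinsics': [[381.472, 0.0, 275.799], [0.0, 381.472, 210.107], [0.0, 0.0, 1.0]], 'R': [[0.351, 0.936, -0.017], [0.607, -0.242, -0.757], [-0.713, 0.255, -0.653]], 't': [-0.131, -0.229, 1.167]}
top {'intrinsics': [[408.017, 0.0, 286.838], [0.0, 408.017, 206.258], [0.0, 0.0, 1.0]], 'R': [[-0.025, -1.0, 0.005], [-0.993, 0.024, -0.111], [0.111, -0.008, -0.994]], 't': [0.005, 0.423, 1.155]}
wrist {'intrinsics': [[307.167, 0.0, 276.564], [0.0, 307.167, 206.142], [0.0, 0.0, 1.0]], 'T_tool_cam': [[0.0, -0.954, -0.3, 0.076], [1.0, 0.0, 0.001, 0.001], [-0.001, -0.3, 0.954, -0.165], [0.0, 0.0, 0.0, 1.0]]}
{'clock': 0.15, 'joint_positions': array([-1.36698366e+00,  4.23678987e-01,  1.63049706e+00, -1.48147478e-05,
        1.08862623e+00, -1.90126399e-02]), 'joint_vel': array([-0.00013546, -0.0028487 , -0.00267381,  0.00184702,  0.00057831,
       -0.00029959]), 'joint_efforts': array([ 4.23034353e-04, -5.57772660e+01, -2.82017630e+01,  1.61588503e-05,
        4.74244327e-03, -8.66808534e-06]), 'ee_pos': array([ 0.13803771, -0.60910119,  0.20842258]), 'ee_rot': array([-6.01627006e-04,  9.93799464e-01,  1.11185702e-01, -6.23379837e-05]), 'force': array([-0.44404183,  0.08090997, -0.66854381]), 'torque': array([ 0.03989312, -0.02896907, -0.01683907]), 'gripper_width': 0.08537841922375895}
```

View pics/top0.png

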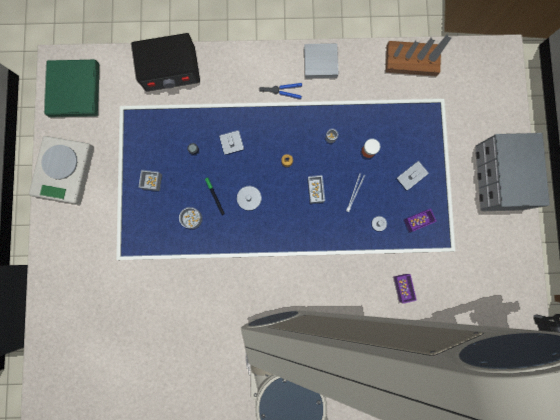

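View pics/scene0.png

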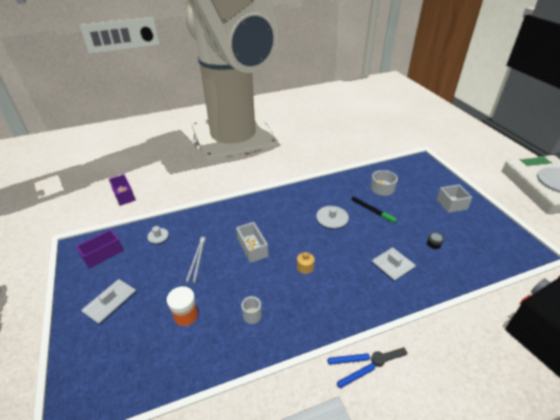

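View pics/wrist0.png

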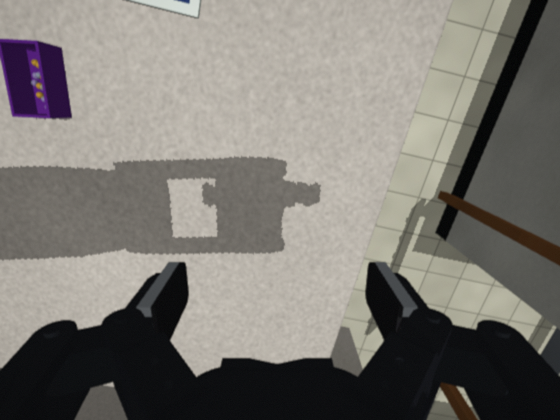

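The top view shows these items (pixel positions):
- **Pots:** large (190,217), square (149,180), oblong (316,189), small (332,135).
- **Lids:** large (249,198), square (232,142), oblong (412,176), small (379,224).
- **Bystanders:** jar (370,148) and brass weight (287,160).
- **Decoys:** purple look-alikes at (419,221) and (404,288).

Next I'll get rough world positions.

```bash
cat > h.py <<'E'
import numpy as np, cv2
from scipy.spatial.transform import Rotation as Rn
def quat(yaw):
    # tool z down; tool x = (cos yaw, sin yaw,0), tool y = (sin,-cos)
    M=np.array([[np.cos(yaw),np.sin(yaw),0],[np.sin(yaw),-np.cos(yaw),0],[0,0,-1.]])
    q=Rn.from_matrix(M).as_quat(); return [q[3],q[0],q[1],q[2]]
def Rq(q): return Rn.from_quat([q[1],q[2],q[3],q[0]]).as_matrix()
def camRt(c,st=None):
    """returns K, cam centre, R cam->world"""
    K=np.array(c["intrinsics"])
    if "R" in c:
        R=np.array(c["R"]);t=np.array(c["t"]); return K,-R.T@t,R.T
    T=np.array(c["T_tool_cam"]); Rt=Rq(st["ee_rot"])
    return K,np.array(st["ee_pos"])+Rt@T[:3,3],Rt@T[:3,:3]
def cast(cam,px,z):
    K,C,R=cam; px=np.atleast_2d(px).astype(float)
    d=np.c_[px,np.ones(len(px))]@np.linalg.inv(K).T@R.T
    return C+d*((z-C[2])/d[:,2])[:,None]
def proj(cam,X):
    K,C,R=cam; p=(np.atleast_2d(X)-C)@R@K.T; return p[:,:2]/p[:,2:]
def save(n,im): cv2.imwrite(f"pics/{n}.png",cv2.cvtColor(im,cv2.COLOR_RGB2BGR))
ROUGH=dict(pot_large=(190,217,.03),pot_square=(149,180,.03),pot_oblong=(316,189,.03),pot_small=(332,135,.03),lid_large=(249,198,.01),lid_square=(232,142,.01),lid_oblong=(412,176,.01),lid_small=(379,224,.01),jar=(370,148,.05),weight=(287,160,.03),purple=(419,221,.03))
E
python3 - <<'E'
from station import manip
from h import *
c=camRt(manip.calibration("top"))
for k,v in ROUGH.items(): print(k,cast(c,v[:2],v[2])[0].round(3))
print(cast(c,[[120,107],[118,259],[444,99],[453,249]],0).round(3))
E
```

```text
pot_large [0.398 0.272 0.03 ]
pot_square [0.508 0.391 0.03 ]
pot_oblong [ 0.47  -0.091  0.03 ]
pot_small [ 0.629 -0.143  0.03 ]
lid_large [0.451 0.105 0.01 ]
lid_square [0.62  0.153 0.01 ]
lid_oblong [ 0.505 -0.377  0.01 ]
lid_small [ 0.366 -0.273  0.01 ]
jar [ 0.583 -0.248  0.05 ]
weight [ 0.558 -0.009  0.03 ]
purple [ 0.371 -0.383  0.03 ]
[[ 0.739  0.491  0.   ]
 [ 0.283  0.487  0.   ]
 [ 0.742 -0.492  0.   ]
 [ 0.288 -0.488  0.   ]]
```

Run:
```python
from station import manip
from h import *
import pickle
V={}
for n,p in dict(D=(.44,-.32),C=(.55,-.115),B=(.53,.13),A=(.45,.32)).items():
    manip.move_pose([p[0],p[1],.17],quat(0.0)); manip.dwell(.15)
    st=manip.read_state(); im=manip.capture("wrist"); save("w"+n,im); V[n]=(st,im)
    print(n,st["clock"],st["ee_pos"],st["joint_positions"].round(2),st["force"].round(2))
pickle.dump(V,open("views.pkl","wb"))
ims=[V[k][1] for k in "ABCD"]
m=np.vstack([np.hstack(ims[:2]),np.hstack(ims[2:])]); save("mosaic",cv2.resize(m,(800,600)))
```

```text
D 1.85 [ 0.43962551 -0.32084598  0.17005625] [-0.65  0.36  1.84 -0.    0.95  0.92] [0.43 0.2  0.05]
C 2.975 [ 0.54957386 -0.1164719   0.17001133] [-0.23  0.38  1.8  -0.    0.96  1.34] [-0.    0.13 -0.25]
B 4.1417 [0.53042424 0.12860062 0.16999469] [ 0.22  0.36  1.84 -0.    0.95  1.79] [ 0.03 -0.68 -0.08]
A 5.175 [0.45087344 0.31865017 0.17000849] [ 0.59  0.37  1.82 -0.    0.95  2.17] [ 0.43 -0.46  0.31]
```

View pics/mosaic.png

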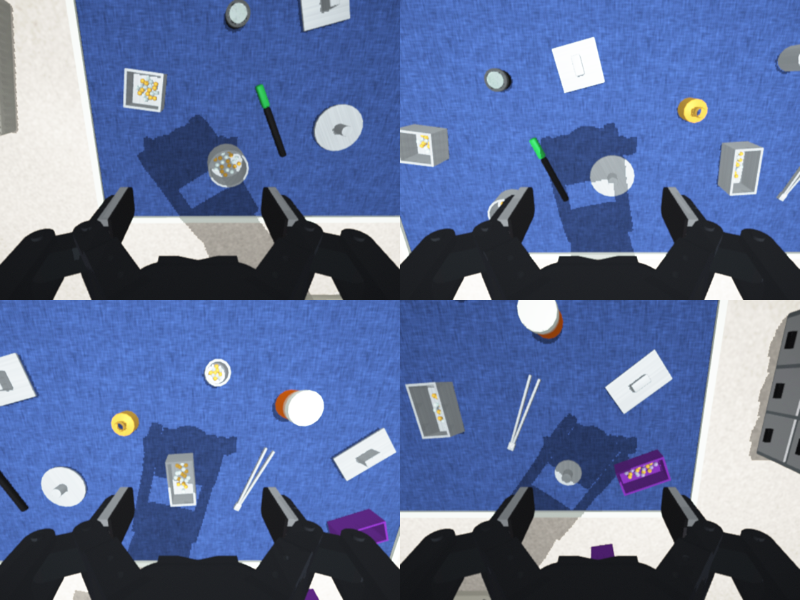

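Every target is visible and clear in the four wrist views. Next I'll put the camera straight above each piece, so its silhouette is just its flange or rim. I'll also view two pieces at opposite yaws to find the hand-eye bias.

Run:
```python
from station import manip
from h import *
import pickle
c=camRt(manip.calibration("top"))
V={}
def go(n,yaw,tag):
    v=ROUGH[n]; p=cast(c,v[:2],v[2])[0]
    h=.14
    x=p[0]-.076*np.cos(yaw); y=p[1]-.076*np.sin(yaw)
    try: manip.move_pose([x,y,h],quat(yaw))
    except manip.IKError: print("IK",n,yaw); return
    manip.dwell(.15)
    st=manip.read_state(); im=manip.capture("wrist"); V[n+tag]=(st,im)
    print(n,tag,st["clock"])
for n,y,t in [("pot_square",0,""),("pot_large",0,""),("lid_large",0,""),("lid_square",0,""),("lid_square",np.pi,"_pi"),("pot_oblong",np.pi,"_pi"),("pot_oblong",0,""),("pot_small",0,""),("lid_oblong",0,""),("lid_small",0,"")]: go(n,y,t)
pickle.dump(V,open("above.pkl","wb"))
ims=[im[200:400,130:430] for _,im in V.values()]
while len(ims)%3: ims.append(ims[0]*0)
m=np.vstack([np.hstack(ims[i:i+3]) for i in range(0,len(ims),3)]); print(m.shape); save("mosaic2",cv2.resize(m,None,fx=.74,fy=.74))
```

```text
pot_square  5.7917
pot_large  6.6833
lid_large  7.6167
lid_square  8.55
lid_square _pi 11.4417
pot_oblong _pi 12.7417
pot_oblong  15.5333
pot_small  16.4417
lid_oblong  17.675
lid_small  18.6083
(800, 900, 3)
```

View pics/mosaic2.png

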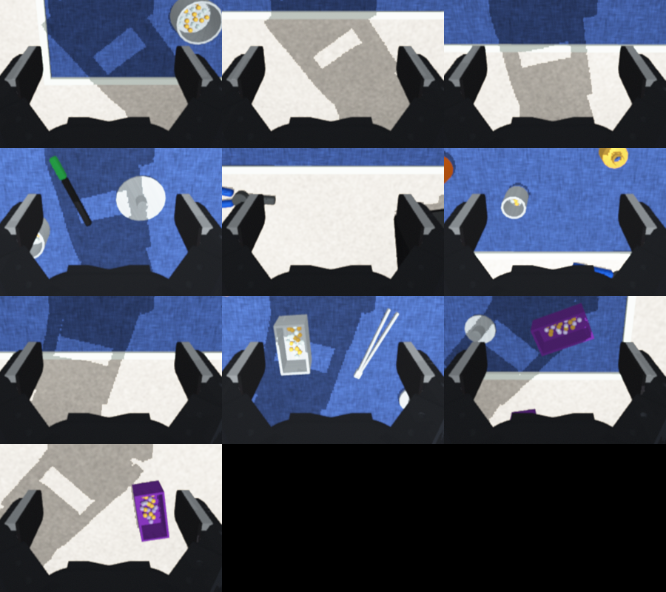

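I had the direction wrong in my crop: the nadir lies up the image, near row 110, so the captures are fine. I'll crop again around there.

Run:
```python
from station import manip
from h import *
import pickle
V=pickle.load(open("above.pkl","rb"))
cal=manip.calibration("wrist"); K0=None
ims=[]
for k,(st,im) in V.items():
    cam=camRt(cal,st); nad=proj(cam,[cam[1][0],cam[1][1],0])[0]
    print(k,nad.round(0),cam[1].round(3)); u,v=nad.astype(int)
    ims.append(cv2.copyMakeBorder(im,100,100,100,100,cv2.BORDER_CONSTANT)[v+10:v+190,u:u+200])
m=np.vstack([np.hstack((ims[i:i+4]+[ims[0]*0]*3)[:4]) for i in range(0,len(ims),4)]); save("mosaic3",m)
```

```text
pot_square [276. 110.] [0.509 0.389 0.306]
pot_large [277. 110.] [0.4   0.272 0.306]
lid_large [276. 110.] [0.452 0.105 0.305]
lid_square [276. 109.] [0.62  0.151 0.305]
lid_square_pi [276. 110.] [0.62  0.154 0.305]
pot_oblong_pi [276. 110.] [ 0.47  -0.089  0.305]
pot_oblong [276. 110.] [ 0.471 -0.092  0.305]
pot_small [277. 109.] [ 0.628 -0.144  0.305]
lid_oblong [276. 110.] [ 0.507 -0.377  0.305]
lid_small [276. 110.] [ 0.368 -0.275  0.306]
```

View pics/mosaic3.png

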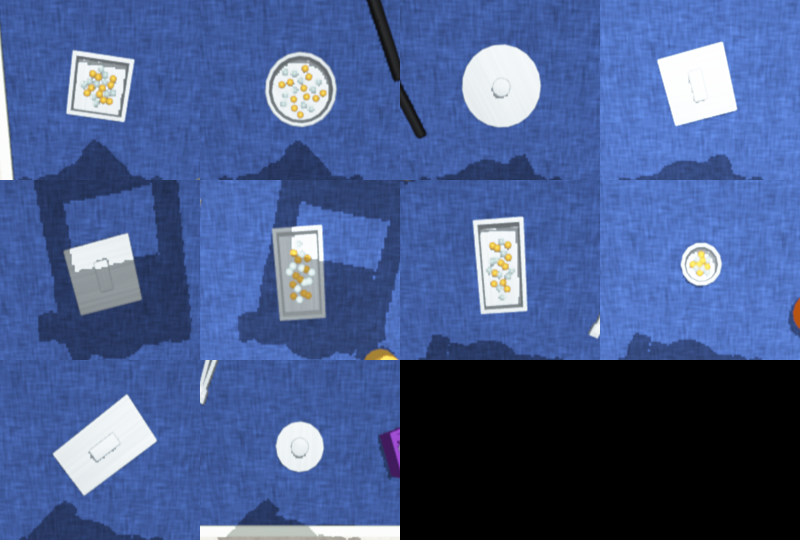

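The pieces are cleanly imaged from above. I'll segment on saturation, cast the outlines onto the rim or flange plane, and check the sizes.

```bash
cat >> h.py <<'E'
def outline(cam,im,z,around,rad=0.07):
    hsv=cv2.cvtColor(im,cv2.COLOR_RGB2HSV)
    m=(hsv[...,1]<100).astype(np.uint8)
    m=cv2.resize(m,None,fx=1,fy=1)
    cs,_=cv2.findContours(m,cv2.RETR_EXTERNAL,cv2.CHAIN_APPROX_NONE)
    best=None
    for c in cs:
        if cv2.contourArea(c)<200: continue
        W=cast(cam,c[:,0,:],z)[:,:2].astype(np.float32)
        mm=cv2.moments(W.reshape(-1,1,2)); ctr=np.array([mm["m10"],mm["m01"]])/mm["m00"]
        d=np.linalg.norm(ctr-around)
        if d<rad and (best is None or d<best[0]): best=(d,W,ctr)
    return best
def measure(cam,im,z,around):
    b=outline(cam,im,z,around)
    if b is None: return None
    _,W,ctr=b
    hull=cv2.convexHull(W)
    o=np.float32(ctr)
    (cx,cy),(w,h),a=cv2.minAreaRect(((hull-o)*1000).astype(np.float32))
    if w<h: w,h,a=h,w,a+90
    px=1000/307*(cam[1][2]-z)
    mm=cv2.moments(((hull-o)*1000).astype(np.float32))
    hc=np.array([mm["m10"],mm["m01"]])/mm["m00"]/1000
    return dict(ctr=ctr+hc,rect=np.array([cx,cy])/1000+ctr,size=(w+px,h+px),ang=(a+90)%180-90,deq=2*np.sqrt(mm["m00"]/np.pi)+px)
E
python3 - <<'E'
from station import manip
from h import *
import pickle
V=pickle.load(open("above.pkl","rb"))
cal=manip.calibration("wrist")
for k,(st,im) in V.items():
    cam=camRt(cal,st); z=.036 if k[0]=="p" else .010
    r=measure(cam,im,z,cam[1][:2])
    print(k,r["ctr"].round(4),r["rect"].round(4),np.round(r["size"],1),"ang",round(r["ang"],1),"deq",round(r["deq"],1))
E
```

```text
pot_square [0.5123 0.3897] [0.5123 0.3897] [52.4 52.4] ang 82.0 deq 58.8
pot_large [0.3998 0.2722] [0.4    0.2722] [60.8 60.6] ang 0.0 deq 60.9
lid_large [0.4553 0.1042] [0.4553 0.1042] [73.  72.6] ang 0.1 deq 73.2
lid_square [0.624  0.1536] [0.624  0.1536] [62.3 62.1] ang 14.4 deq 69.9
lid_square_pi [0.6238 0.1562] [0.6237 0.1562] [62.2 61.9] ang 14.3 deq 69.6
pot_oblong_pi [ 0.4736 -0.0896] [ 0.4737 -0.0896] [76.2 42.1] ang 3.9 deq 63.5
pot_oblong [ 0.474  -0.0924] [ 0.4739 -0.0923] [76.5 42.2] ang 3.9 deq 63.7
pot_small [ 0.6333 -0.1439] [ 0.6334 -0.1437] [35.  34.7] ang -90.0 deq 35.0
lid_oblong [ 0.5103 -0.3804] [ 0.5103 -0.3804] [85.9 50. ] ang -53.4 deq 73.6
lid_small [ 0.3707 -0.2742] [ 0.3708 -0.2743] [45. 45.] ang -36.1 deq 45.1
```

The sizes agree with the spec to 1–2 mm. The opposite-yaw pairs give a consistent hand-eye bias: about +1.35 mm in y and −0.1 mm in x for yaw-0 views. I'll correct for that and start with the small lid.

```bash
cat > act.py <<'E'
from station import manip
from h import *
P={ # corrected x,y, angle(rad)
'pot_square':(.5122,.39105,np.radians(-8.0)),'pot_large':(.3998,.27355,0),'lid_large':(.4552,.10555,0),
'lid_square':(.6238,.1549,np.radians(14.35)),'pot_oblong':(.4738,-.0910,np.radians(3.9)),'pot_small':(.6332,-.1425,0),
'lid_oblong':(.5102,-.37905,np.radians(-53.4)),'lid_small':(.3707,-.27285,0)}
GZ=.015; UP=.14
def S(): return manip.read_state()
def fine(p,vel=.05,tol=.0005):
    """linear move with one compensation for standing error"""
    p=np.array(p); cmd=p.copy()
    manip.move_linear(cmd.tolist(),vel=vel); manip.dwell(.2)
    for _ in range(2):
        err=p-S()["ee_pos"]
        if np.linalg.norm(err)<tol: break
        cmd=cmd+err; manip.move_linear(cmd.tolist(),vel=.02); manip.dwell(.2)
    return cmd
def pick(lid,yaw):
    x,y,_=P[lid]
    manip.command_gripper(.045,effort=40)
    manip.move_pose([x,y,UP],quat(yaw))
    manip.move_linear([x,y,.05],vel=.15)
    c=fine([x,y,.04]); 
    f0=S()["force"]
    manip.move_linear([c[0],c[1],c[2]-.04+GZ],vel=.06); manip.dwell(.1)
    s=S(); print("at grasp",s["ee_pos"].round(4),"dF",(s["force"]-f0).round(2))
    manip.command_gripper(.0,effort=40)
    s=S(); print("width",round(s["gripper_width"],4),s["ee_pos"].round(4),"F",s["force"].round(2))
    manip.move_linear([c[0],c[1],UP],vel=.15)
    s=S(); print("lifted",round(s["gripper_width"],4),"F",s["force"].round(2),"t",s["clock"])
def place(pot,yaw):
    x,y,_=P[pot]; zt=GZ+.030
    manip.move_pose([x,y,UP],quat(yaw))
    manip.move_linear([x,y,zt+.02],vel=.15)
    c=fine([x,y,zt+.012]); s=S(); f0=s["force"]; print("hover",s["ee_pos"].round(4))
    q=Rq(s["ee_rot"]); print("yaw err deg",np.degrees(np.arctan2(q[1,0],q[0,0])-yaw).round(2))
    z=c[2]-.0105
    manip.move_linear([c[0],c[1],z],vel=.04)
    for i in range(8):
        manip.dwell(.08); s=S(); df=s["force"]-f0
        if abs(df[2])>1.5: break
        z-=.0006; manip.move_linear([c[0],c[1],z],vel=.02)
    print("contact",i,s["ee_pos"].round(4),"dF",df.round(2))
def release():
    manip.command_gripper(.045); s=S(); p=s["ee_pos"]; print("open",round(s["gripper_width"],4),s["force"].round(2))
    manip.move_linear([p[0],p[1],p[2]+.03],vel=.08); manip.move_linear([p[0],p[1],UP],vel=.2)
    print("t",S()["clock"])
E
python3 - <<'E'
from act import *
pick("lid_small",np.pi/2)
save("grip_small",manip.capture("wrist"))
E
```

```text
at grasp [ 0.3708 -0.2729  0.015 ] dF [-0.81 -0.47 -0.59]
width -0.0001 [ 0.3707 -0.2729  0.0151] F [ 0.2   0.33 -0.46]
lifted -0.0005 F [-0.11 -0.6  -0.09] t 23.8833
```

View pics/grip_small.png

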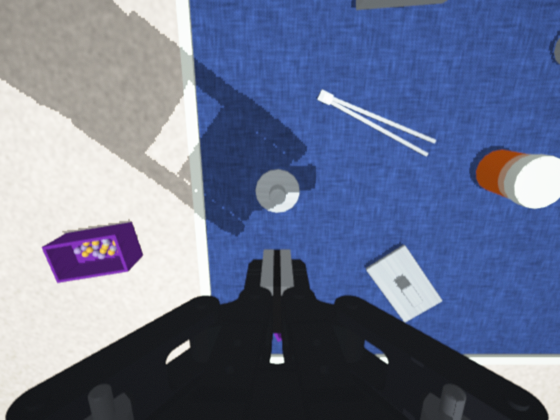

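The fingers shut fully, so the grasp missed. The lid is still lying flat at about (277,190). I'll re-measure it from this view.

Run:
```python
from act import *
manip.dwell(.2); st=S(); im=manip.capture("wrist"); cam=camRt(manip.calibration("wrist"),st)
for z in (.01,):
    r=measure(cam,im,z,np.array(P["lid_small"][:2])); print(r)
print(st["ee_pos"],cam[1])
t=manip.capture("top"); s=manip.capture("scene"); save("top1",t); save("scene1",s)
ct=camRt(manip.calibration("scene")); u,v=proj(ct,[.37,-.273,.02])[0].astype(int); print(u,v)
save("scene1c",cv2.resize(s[max(0,v-70):v+70,max(0,u-100):u+100],None,fx=4,fy=4,interpolation=cv2.INTER_CUBIC))
```

```text
{'ctr': array([ 0.37087551, -0.27397096]), 'rect': array([ 0.37081793, -0.27403128]), 'size': (np.float64(44.91699513454611), np.float64(44.68540104885275)), 'ang': -89.9725681412965, 'deq': np.float64(45.25840008872843)}
[ 0.37032235 -0.27255084  0.13927247] [ 0.37026034 -0.19697659  0.30477332]
156 231
```

View pics/scene1c.png

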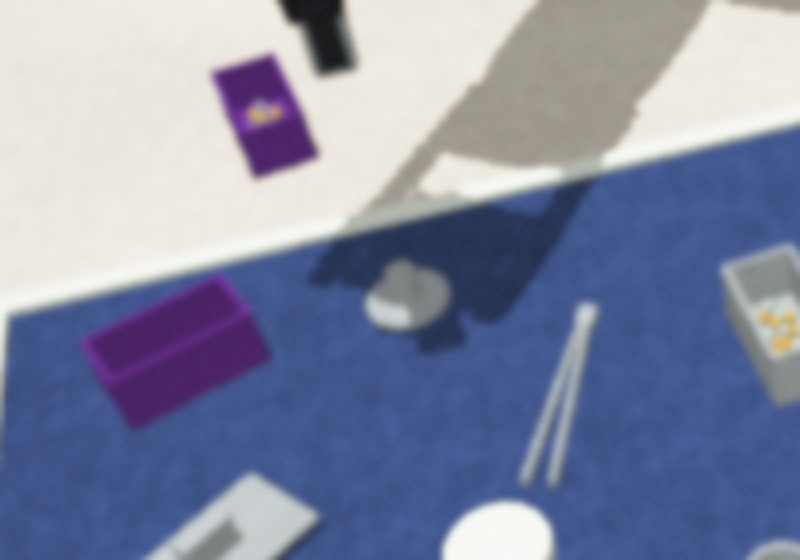

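Run:
```python
from act import *
P["lid_small"]=(.3700,-.2735,0)
x,y,_=P["lid_small"]
manip.command_gripper(.045,effort=40)
manip.move_linear([x,y,.05],vel=.15); c=fine([x,y,.04])
manip.move_linear([c[0],c[1],.013],vel=.06); manip.dwell(.1)
s=S(); print(s["ee_pos"],s["force"].round(2),s["gripper_width"])
w=manip.capture("wrist"); sc=manip.capture("scene")
u,v=156,231
a=cv2.resize(sc[v-70:v+70,u-100:u+100],(400,280),interpolation=cv2.INTER_CUBIC)
b=cv2.resize(w,(400,300))
save("des",np.vstack([cv2.resize(a,(800,560))[:, :400],]) if 0 else np.hstack([a[:280],b[:280]]))
```

```text
[ 0.37006587 -0.27358216  0.01304973] [-0.19 -0.41 -0.4 ] 0.04499482511019635
```

View pics/des.png

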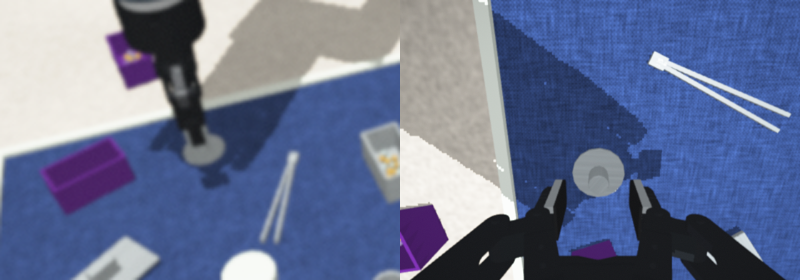

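Run:
```python
from act import *
ims=[]
for w in (.024,.018,.012):
    t0=S()["clock"]; manip.command_gripper(w,effort=40)
    s=S(); print(w,round(s["gripper_width"],4),s["ee_pos"].round(4),s["force"].round(2),s["clock"]-t0)
    ims.append(manip.capture("wrist")[160:400,140:410])
save("close",np.hstack(ims)[:, :800])
```

```text
0.024 0.0238 [ 0.3701 -0.2735  0.0131] [-0.01  0.19 -1.21] 0.33340000000000103
0.018 0.0179 [ 0.37   -0.2735  0.013 ] [-0.22  0.09  0.85] 0.23329999999999984
0.012 0.0119 [ 0.37   -0.2735  0.013 ] [-0.07 -0.6  -1.04] 0.23329999999999984
```

View pics/close.png

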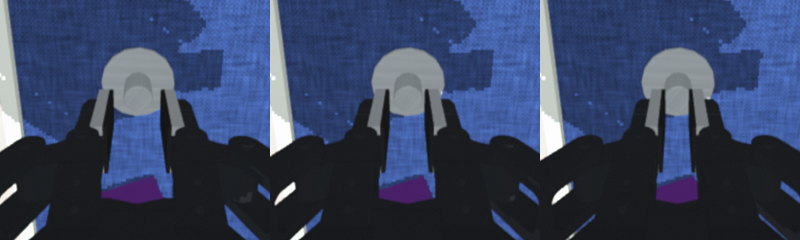

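The picture shows the pad tips passing above the knob. From the gap's pixel size against the reported width, the tips sit roughly 20 mm behind the reported TCP. I'll probe downward with force guarding to find where they really are.

```bash
cat >> act.py <<'E'
def F(n=5):
    a=[]
    for _ in range(n): manip.dwell(.02); a.append(S()["force"])
    return np.mean(a,0)
E
python3 - <<'E'
from act import *
manip.command_gripper(.026)
p=np.array([.3700,-.2735,.013]); f0=F(); print("f0",f0.round(2))
z=.013
while z>-.016:
    z-=.0015; manip.move_linear([p[0],p[1],z],vel=.03)
    f=F(3)-f0
    if abs(f[2])>1.5:
        print("contact?",z,f.round(2)); 
        if abs((F(6)-f0)[2])>1.5: break
s=S(); print(z,s["ee_pos"].round(4),(F()-f0).round(2),"t",s["clock"])
save("low",manip.capture("wrist")[160:400,140:410])
E
```

```text
f0 [-0.17 -0.04  0.25]
contact? -0.012499999999999997 [0.01 0.38 1.87]
-0.012499999999999997 [ 0.3701 -0.2736 -0.0124] [ 0.16 -0.2   2.14] t 33.4083
```

View pics/low.png

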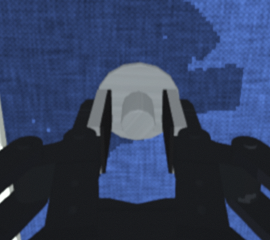

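Contact with the flange came at TCP z = −12.4 mm, so at 26 mm opening the tips are about 22 mm behind the reported TCP. I'll set the grasp height to −8.5 mm and grip again.

```bash
sed -i 's/^GZ=.015; UP=.14/GZ=-.0085; UP=.12/; s/c=fine(\[x,y,.04\])/c=fine([x,y,.03])/; s/c\[2\]-.04+GZ/c[2]-.03+GZ/' act.py
python3 - <<'E'
from act import *
x,y=.3700,-.2735
manip.move_linear([x,y,GZ],vel=.03)
manip.command_gripper(0.0,effort=40)
s=S(); print("width",round(s["gripper_width"],4),F().round(2))
manip.move_linear([x,y,UP],vel=.15)
s=S(); print("lifted",round(s["gripper_width"],4),"F",F().round(2),s["clock"])
save("lift",manip.capture("wrist"))
E
```

```text
width 0.0142 [-0.42 -0.04  3.19]
lifted 0.0142 F [ 0.34  0.03 -0.6 ] 35.1667
```

View pics/lift.png

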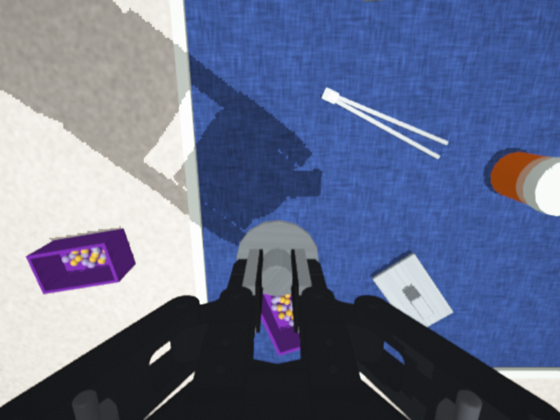

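The small lid is held. Now I'll place it.

```bash
python3 - <<'E'
s=open("act.py").read()
s=s.replace("c=fine([x,y,zt+.012]); s=S(); f0=s[\"force\"];","c=fine([x,y,zt+.012]); f0=F(5); s=S();")
s=s.replace("manip.dwell(.08); s=S(); df=s[\"force\"]-f0","df=F(4)-f0; s=S()")
s=s.replace("z=c[2]-.0105","z=c[2]-.0105")
open("act.py","w").write(s)
E
python3 - <<'E'
from act import *
place("pot_small",np.pi/2)
print("w",S()["gripper_width"],S()["clock"])
E
```

```text
hover [ 0.6334 -0.1425  0.0337]
yaw err deg 0.0
contact 3 [ 0.6334 -0.1426  0.0217] dF [-1.46  0.06  6.39]
w 0.014185164210039949 39.125
```

```bash
cat >> act.py <<'E'
def look(n,name,yaw=np.pi/2,z=.040):
    x,y,_=P[n]
    manip.move_pose([x-.076*np.cos(yaw),y-.076*np.sin(yaw),UP+.01],quat(yaw)); manip.dwell(.15)
    st=S(); im=manip.capture("wrist"); save(name,im[0:300]); cam=camRt(manip.calibration("wrist"),st)
    r=measure(cam,im,z,np.array([x,y])); corr=np.array([-.00135*np.sin(yaw)-.0001*np.cos(yaw),.00135*np.cos(yaw)-.0001*np.sin(yaw)])
    if r: print(n,"lid centre-pot",((r["ctr"]+corr-[x,y])*1000).round(1),"mm size",np.round(r["size"],1),"ang",round(r["ang"],1),"t",st["clock"])
E
python3 - <<'E'
from act import *
release(); look("pot_small","ck_small")
E
```

```text
open 0.0443 [ 0.12 -0.65  0.5 ]
t 40.5417
pot_small lid centre-pot [-0.8 -0.8] mm size [44.6 44.4] ang -89.9 t 41.1
```

View pics/ck_small.png

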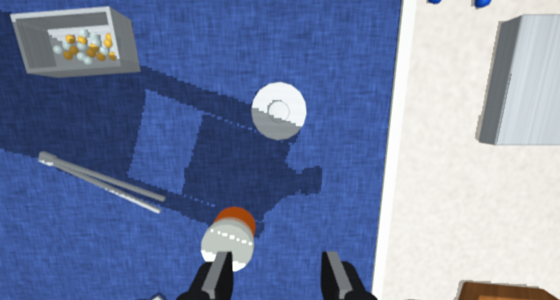

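The small lid sits flat and centred to within 1 mm. The oblong lid is next.

```bash
sed -i 's/^GZ=-.0085/GZ=-.007/' act.py
python3 - <<'E'
from act import *
pick("lid_oblong",P["lid_oblong"][2])
w=S()["gripper_width"]
if w>.006:
    place("pot_oblong",P["pot_oblong"][2]); print(S()["gripper_width"],S()["clock"])
save("obl",manip.capture("wrist"))
E
```

```text
at grasp [ 0.5105 -0.3793 -0.0066] dF [-0.6   0.12  0.05]
width 0.0111 [ 0.5104 -0.3793 -0.0065] F [0.06 0.28 3.92]
lifted 0.011 F [ 1.07 -0.51 -1.26] t 46.8917
hover [ 0.4739 -0.091   0.0352]
yaw err deg 0.01
contact 2 [ 0.4739 -0.091   0.0234] dF [ 0.06 -0.62  2.52]
0.011065796556853007 50.375
```

View pics/obl.png

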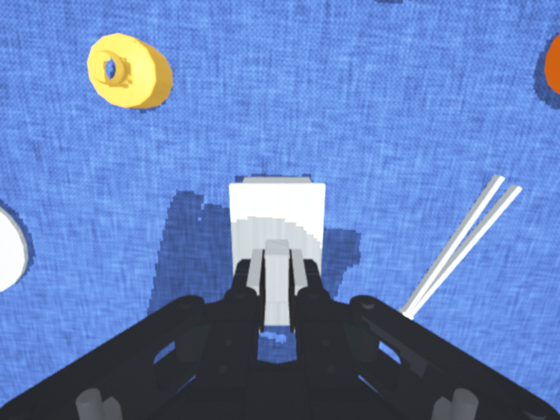

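Run:
```python
from act import *
release(); look("pot_oblong","ck_obl",yaw=P["pot_oblong"][2])
pick("lid_square",P["lid_square"][2]+np.pi)
```

```text
open 0.0451 [ 1.35 -0.25 -0.14]
t 51.8583
pot_oblong lid centre-pot [-0.1 -0.1] mm size [84.7 49.7] ang 3.9 t 52.4167
at grasp [ 0.6242  0.155  -0.0066] dF [-1.   -0.62 -0.67]
width 0.0107 [ 0.6242  0.155  -0.0065] F [-1.07  0.57  3.63]
lifted 0.0108 F [ 0.24 -1.08 -0.54] t 58.7167
```

View pics/ck_obl.png

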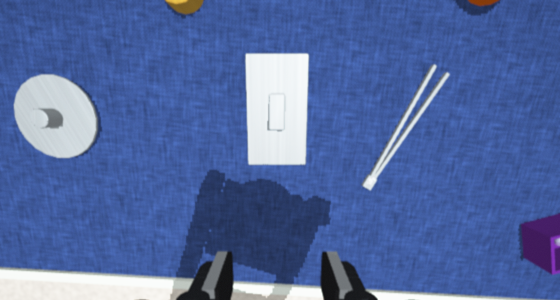

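The oblong lid is seated to 0.1 mm at 3.9°, matching the pot. The square lid is in hand, so I'll place it.

Run:
```python
from act import *
place("pot_square",P["pot_square"][2]+np.pi); print(S()["gripper_width"],S()["clock"])
save("sq",manip.capture("wrist"))
```

```text
hover [0.5123 0.3912 0.0352]
yaw err deg 0.01
contact 2 [0.5123 0.3911 0.0235] dF [-0.48 -0.11  2.17]
0.010885047649391015 62.1
```

View pics/sq.png

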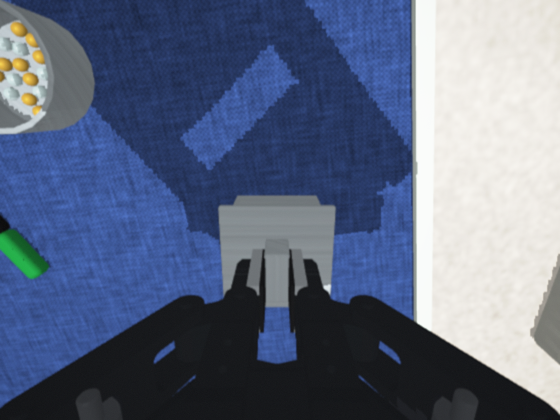

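Run:
```python
from act import *
release(); look("pot_square","ck_sq",yaw=P["pot_square"][2]+np.pi)
pick("lid_large",np.pi/2)
if S()["gripper_width"]>.008: place("pot_large",np.pi/2); print(S()["gripper_width"],S()["clock"])
save("lg",manip.capture("wrist"))
```

```text
open 0.0451 [-0.64 -0.03  0.11]
t 63.5833
pot_square lid centre-pot [ 0.  -2.6] mm size [61.7 60.6] ang 82.1 t 64.1417
at grasp [ 0.4554  0.1056 -0.0068] dF [0.74 0.49 0.07]
width 0.014 [ 0.4554  0.1056 -0.0066] F [-1.87 -1.18  6.64]
lifted 0.0138 F [ 0.29 -1.13 -0.61] t 69.1917
hover [0.3999 0.2737 0.0352]
yaw err deg 0.01
contact 2 [0.3999 0.2737 0.0235] dF [-0.73 -0.17  3.22]
0.014294335980022495 72.3
```

View pics/ck_sq.png

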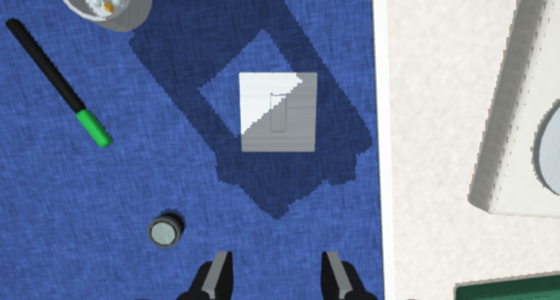

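View pics/lg.png

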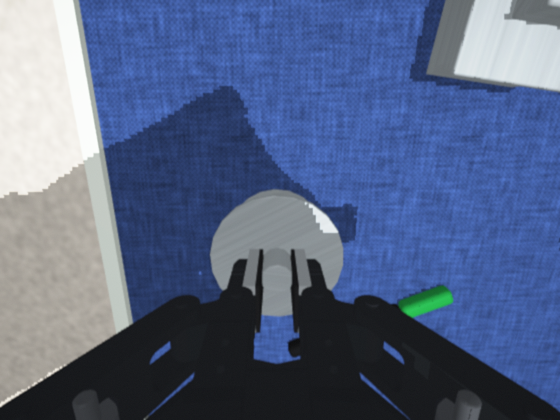

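The large lid is touching its rim at the expected height. I'll release it, check it, then re-check the square lid from yaw 0 because it read −2.6 mm in y.

Run:
```python
from act import *
release(); look("pot_large","ck_lg"); look("pot_square","ck_sq2",yaw=0.0)
a=manip.capture("scene"); save("scene_end",a); 
c=camRt(manip.calibration("scene")); u,v=proj(c,[.455,.33,.03])[0].astype(int)
save("scene_endc",cv2.resize(a[v-50:v+50,u-60:u+80],(784,560),interpolation=cv2.INTER_CUBIC))
print(S()["clock"])
```

```text
open 0.0454 [-0.64  0.11 -1.15]
t 73.7583
pot_large lid centre-pot [-1.1 -1.4] mm size [73.1 72.4] ang 45.5 t 74.3167
pot_square lid centre-pot [0.1 0.1] mm size [61.7 61.6] ang 82.0 t 76.1417
76.2417
```

View pics/scene_end.png

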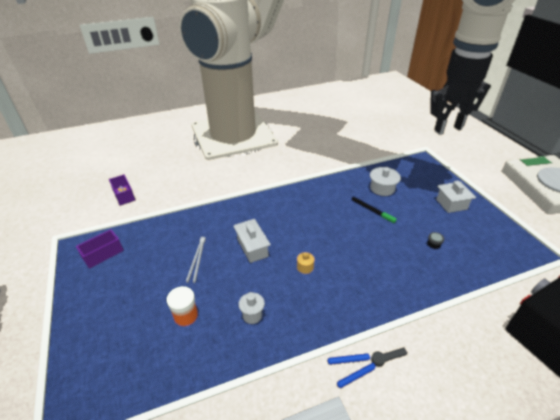

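View pics/scene_endc.png

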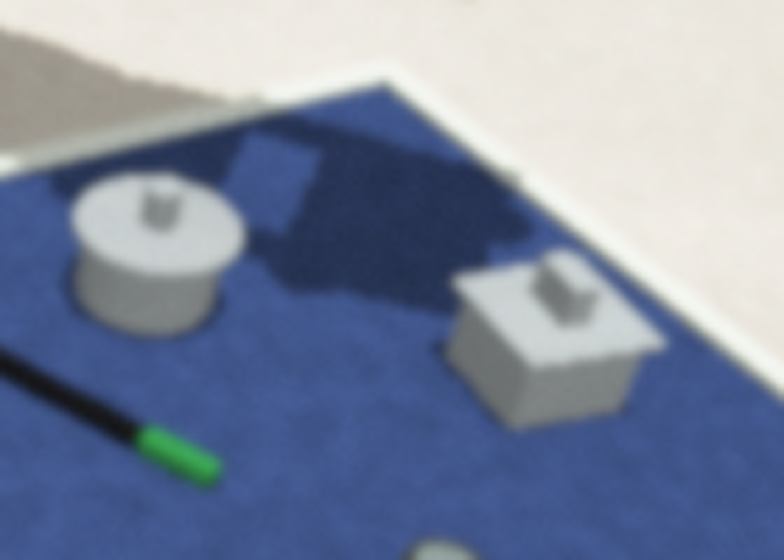

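View pics/ck_lg.png

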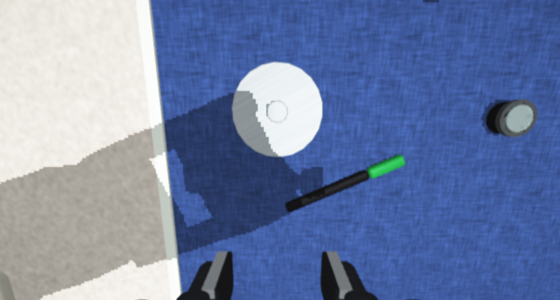

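All four lids are on, and the bystanders stand where they were. A same-yaw re-check puts the square lid within 0.1 mm of its pot. Handing in.

Run:
```python
from station import manip
print(manip.hand_in())
```

```text
the job is handed in; nothing more can be done
None
```

All four lids are on their own pots, and I handed the job in at about 76 s of the 102 s allowed. Each lid touched its rim within 0.5 mm of the expected height before I let go. The last scene picture shows all four lids flat, and the pots, jar, weight and purple look-alikes appear unmoved.

| Lid | Offset from its pot, x and y (mm) | Angle |
|---|---|---|
| Small | −0.8, −0.8 | round |
| Oblong | −0.1, −0.1 | 3.9°, same as the pot |
| Square | 0.1, 0.1 | 82.0°, same as the pot |
| Large | −1.1, −1.4 | round |

- **Missed first grasp:** the fingers shut above the small lid's knob, because the real fingertips sit about 20 mm behind the reported tool point. I found their true height with a careful force-guarded probe. The lid was not disturbed, and the other grasps worked first time.
- **Disagreeing check:** one view of the square lid from the opposite yaw read −2.6 mm in y. The view from the same yaw as the pot measurement read 0.1 mm. My correction for camera bias is therefore good to only about 2.5 mm, but that is inside the 6 mm of play around each plug.

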